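# Put the dosing cups and dippers away

### The arm

A 6-joint arm with a two-finger parallel gripper is mounted at the origin on a cart in front of the work surface, level with it; the furniture and walls round the work are solid. World frame = base frame: x ahead of the robot, y to its left, z up, the work surface at z = 0. Lengths are in m, angles in rad, forces in N, time in s.
With the tool pointing down it reaches from about 0.325 to 0.775 m from the base axis. Payload 5.5 kg.
Tool frame: the origin (TCP) lies midway between the tips of the shut fingers; the grasp point (between the pads) lies 19 mm behind it; z points along the fingers, y is the line along which they close (so a half turn about z gives the same grasp; the last joint's range is limited). The gripper opens to 88 mm and grips with 3 to 60 N. Pads are 20 mm wide; open, the fingers measure 115 mm over their backs; the gripper's body (75 mm by 178 mm) begins 61 mm behind the grasp point.
Start: joints at [-1.212, 0.091, 1.231, -0, 1.82, -0.057], TCP at [0.242, -0.549, 0.223] pointing down, gripper open.
Joint ranges: [-2.87, 2.87], [-0.86, 2.18], [0.17, 2.46], [-1.51, 4.65], [0.06, 2.69], [-2.65, 2.65]. Speed limits (rad/s): [2.57, 2.57, 3.01, 3.14, 3.14, 3.14].

### API

Orientations are given as a unit quaternion [x, y, z, w].
In Python, from bench import sense, read_camera, camera_info, hand_in gives the robot as it stands.
- The arm moves only by the tool drive_tool, never from a script. Its argument "moves" is one flat list of numbers, 5 for each row, row after row: the shift along the tool's x, y, z in m, then the turn about the tool's z in rad, then the finger opening in m, from 0 to 0.0878. In form: [dx, dy, dz, turn, hand, dx, dy, dz, turn, hand, ...]. A call has 1 to 8 rows; each row is the pose to reach, as a shift and turn from the pose commanded when the call began, along the tool's axes at that moment; what a row does not reach only later rows make up. A row lasts 1/8 s, in which the tool goes at most 62.5 mm and 10.7 degrees, less where a joint would pass 70% of its speed; a pose out of reach is approached as far as the arm can. A call with a gripper value outside its range is refused whole. The fingers move at their own pace and stop on an object; the grip force is fixed at half the most. Time passes only in rows, so rows that repeat a pose let the fingers close. It gives the time, the measured TCP pose, the force, the opening and the grip force at its end, in the units of the state.
- sense(): the state, without advancing time (a new reading comes with each control period).
- read_camera(name): name is "scene" or "top" or "wrist"; returns the picture (400x640x3 uint8, red, green, blue); there is no depth.
- camera_info(name): a dict with "mtx" (3x3 intrinsics, pixels), "rvec" (rotation vector, rad) and "tvec" (3), from world to camera coordinates, as OpenCV has them; the wrist camera has in their place "tool_from_camera" (4x4, takes a point from camera to tool coordinates, whose origin is the TCP and whose axes are the flange's). Camera axes: x right, y down, z forward; pixel columns grow to the right and rows downward; lengths in m; the calibration is good to about 2 mm. A picture is of the moment at which its call begins: read the wrist's pose just before it. camera_info takes no time and is no camera call.
- hand_in(): hands the job in; it is judged then, once.
The state is a dict: "time": time; "q": joint angles; "joint_velocities": joint speeds; "joint_efforts": joint torques, N m; "eef_pos": TCP position; "tool_rot": TCP orientation; "force": force on the tool from outside, world axes, zero at the start; "ft_torque": the same for the moment, N m; "finger_gap": finger opening in m; "grasp_force": force on a finger pad.
Only numpy, scipy, OpenCV 4.12 (cv2) and the standard library are available. Lean on these libraries where they do the work, as an engineer would, in place of code of your own. Each camera call takes 0.05 s, during which the arm holds its last target. There are 200 camera calls.

### The job

Clear up the dosing set: nest every loose coloured cup upright into the grey cup fixed in the black stand, so that all of them make one straight, fully seated stack, and hang the red-gripped and the yellow-gripped dipper on the bar of the rack, each lowered into one of the gaps between the black-gripped dippers that hang there, hooked over the bar with its measure at the front. Leave the black-gripped dippers hanging where they are, do not knock them off the bar, and leave the rest of the table alone.

Things in the scene. Friction and masses are not known exactly. Their poses are not given: they have to be found in the camera images.
- bar_mid (a point): middle of the top line of the fixed rack's hanging bar: round, 12 mm thick, 344 mm long, 125 mm above the worktop, a post at each end. y along the bar, z up, -x = front. Base plate 6 mm thick, 100 mm forward to 50 mm back. A hung dipper's x axis is along this x; its grip point is then 18 to 28 mm in front of this line and about 150 mm above the worktop
- stop_mid (a point): foremost point at mid-length of the rack's lower stop bar (8 mm thick, 344 mm long), 40 mm above the worktop and 14 mm in front of the hanging bar's line; hung dippers lean with the stem against it, up to 0.16 rad from upright. Same axes as bar_mid
- dipper_red_grip (a point): mid-height of the red grip, 14 x 14 x 40 mm tall, on top of a loose steel dipper, standing on the worktop at the start. z up, +x to the hook. Stem below the grip, back face at x=+4 mm; hook: 12 mm wide strap, flat underside at z=-25 mm, tip 4 mm thick from x=+34 mm, ends at z=-47 mm. Measure: 48 mm across, 45 mm tall, axis at x=-24 mm, flat bottom at z=-130 mm
- dipper_yellow_grip (a point): the same point of the second loose dipper, alike but with a yellow grip; both stand on the worktop and are to be hung, about 0.12 kg each
- hung_a_grip (a point): the same point of a dipper alike but with a black grip, hanging loose on the bar (-y end); these hang about 118 mm apart, so a dipper midway between two has about 11 mm to spare each side
- hung_b_grip (a point): the same point of a dipper alike but with a black grip, hanging loose on the bar (middle); these hang about 118 mm apart, so a dipper midway between two has about 11 mm to spare each side
- hung_c_grip (a point): the same point of a dipper alike but with a black grip, hanging loose on the bar (+y end); these hang about 118 mm apart, so a dipper midway between two has about 11 mm to spare each side
- cup_base_mid (a point): centre, 39 mm above the bottom, of one grey open cup, 78 mm tall, 64 mm across the rim, 40 mm across the bottom, straight taper, wall 3 mm, mouth 58 mm, about 0.1 kg; solid base 38 mm deep, so a nested cup stands 38 mm higher than the one it is in, with 2.8 mm play all round. z = its axis, up. Fixed: part of the black stand (foot 96 mm across), its bottom 6 mm above the worktop
- cup_blue_mid (a point): centre, 39 mm above the bottom, of one blue open cup, 78 mm tall, 64 mm across the rim, 40 mm across the bottom, straight taper, wall 3 mm, mouth 58 mm, about 0.1 kg; solid base 38 mm deep, so a nested cup stands 38 mm higher than the one it is in, with 2.8 mm play all round. z = its axis, up. Upright on the worktop at first; may be absent
- cup_green_mid (a point): centre, 39 mm above the bottom, of one green open cup, 78 mm tall, 64 mm across the rim, 40 mm across the bottom, straight taper, wall 3 mm, mouth 58 mm, about 0.1 kg; solid base 38 mm deep, so a nested cup stands 38 mm higher than the one it is in, with 2.8 mm play all round. z = its axis, up. Upright on the worktop at first; may be absent
- cup_orange_mid (a point): centre, 39 mm above the bottom, of one orange open cup, 78 mm tall, 64 mm across the rim, 40 mm across the bottom, straight taper, wall 3 mm, mouth 58 mm, about 0.1 kg; solid base 38 mm deep, so a nested cup stands 38 mm higher than the one it is in, with 2.8 mm play all round. z = its axis, up. Upright on the worktop at first; may be absent
- cup_red_mid (a point): centre, 39 mm above the bottom, of one red open cup, 78 mm tall, 64 mm across the rim, 40 mm across the bottom, straight taper, wall 3 mm, mouth 58 mm, about 0.1 kg; solid base 38 mm deep, so a nested cup stands 38 mm higher than the one it is in, with 2.8 mm play all round. z = its axis, up. Upright on the worktop at first; may be absent
- label_roll: white label roll, 69 mm across, 50 mm tall; origin at the centre of its underside; a bystander behind or beside the rack, to be left alone
- tape_measure: blue and black tape measure, 36 x 74 x 63 mm; origin at the centre of its underside; a bystander behind or beside the rack, to be left alone
- jar_yellow: sample jar with a yellow body and white lid, 48 mm across, 66 mm tall; origin at the centre of its underside; a bystander behind or beside the rack, to be left alone

How it is judged:
By the outcome, as a careful person would: the job done as asked, in the order asked, and still so for the second after the job is handed in, with the robot touching nothing.
Of cup_blue, cup_green, cup_orange, cup_red only 3 to 4 are there at a start; the rules pass over those that are not, and their reading is None.
At some moment in a run one of cup_blue, cup_green, cup_orange, cup_red may be knocked a few centimetres aside while the robot is not near it.
It also fails if it takes over 210 s, if anything falls off the work surface, if the arm or the gripper's body presses on something with over 40 N, if the wrist force passes 120 N, or if a joint passes its speed limit or range.

## Working session

There is one attempt and no reset: what is moved stays moved. The work goes in short steps, Python scripts to look and compute and a tool call to move; the robot and the scene stay as the last step left them, time stands still between calls to the robot, and variables do not carry over. Pictures are saved under pics/ and viewed, at most 14 in all, crops included, and the job is handed in when it is done.

Besides the shell and the picture viewer there is one more tool, called after "Emit:" in YAML: its name, and indented under it one key for each argument. drive_tool: Moves the arm, as the interface text tells. Its arguments: {"type":"object","properties":{"moves":{"type":"array"}},"required":["moves"]}

```bash
ls; mkdir -p pics; python3 - <<'E'
from bench import *
import cv2,numpy as np
for n in ["scene","top"]:
    im=read_camera(n); cv2.imwrite(f"pics/{n}0.png",im[:,:,::-1]); ci=camera_info(n)
    R,_=cv2.Rodrigues(np.array(ci["rvec"],float)); print(n,np.array(ci["mtx"]).round(1).tolist(),(-R.T@np.array(ci["tvec"]).ravel()).round(3),R.round(3).tolist())
print(np.array(camera_info("wrist")["tool_from_camera"]).round(3).tolist(),camera_info("wrist")["mtx"])
print(sense())
E
```

```text
pics
scene [[383.9, 0.0, 326.9], [0.0, 383.9, 202.7], [0.0, 0.0, 1.0]] [0.079 0.446 0.988] [[-0.681, -0.732, 0.008], [-0.574, 0.527, -0.627], [0.455, -0.432, -0.779]]
top [[495.5, 0.0, 322.3], [0.0, 495.5, 204.1], [0.0, 0.0, 1.0]] [ 0.375 -0.052  1.42 ] [[0.01, -1.0, -0.024], [-0.985, -0.005, -0.172], [0.172, 0.025, -0.985]]
[[0.0, -0.954, -0.299, 0.083], [1.0, 0.0, -0.0, 0.001], [0.0, -0.299, 0.954, -0.161], [0.0, 0.0, 0.0, 1.0]] [[355.1534663    0.         319.80490943]
 [  0.         355.1534663  200.11280559]
 [  0.           0.           1.        ]]
{'time': 0.1, 'q': array([-1.21169879e+00,  9.17898430e-02,  1.23172817e+00, -1.04148791e-05,
        1.81981283e+00, -5.67392046e-02]), 'joint_velocities': array([-0.00049904, -0.0016398 , -0.0010586 , -0.00070333, -0.00059415,
        0.00041715]), 'joint_efforts': array([ 3.29758630e-03, -4.47855842e+01, -4.07571244e+01,  7.01526389e-02,
        2.83773069e-02, -1.10574001e-04]), 'eef_pos': array([ 0.24225522, -0.54863452,  0.22163726]), 'tool_rot': array([ 9.78462626e-01,  2.06422221e-01, -1.35879673e-04, -8.58423177e-04]), 'force': array([ 0.59038743, -0.55373106,  0.3339585 ]), 'ft_torque': array([-0.00887526,  0.01465273, -0.01977736]), 'grasp_force': 0.0, 'finger_gap': 0.08785534285689378}
```

View pics/scene0.png

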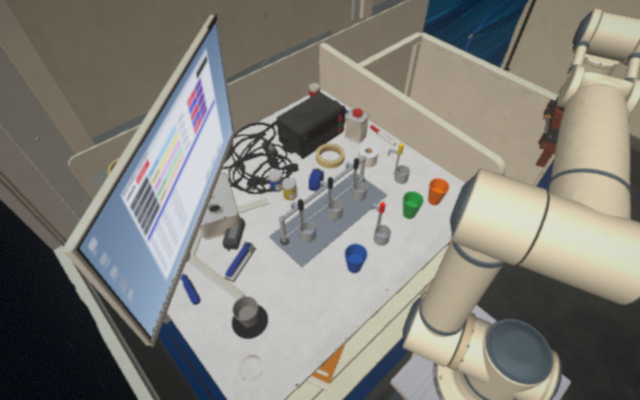

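View pics/top0.png

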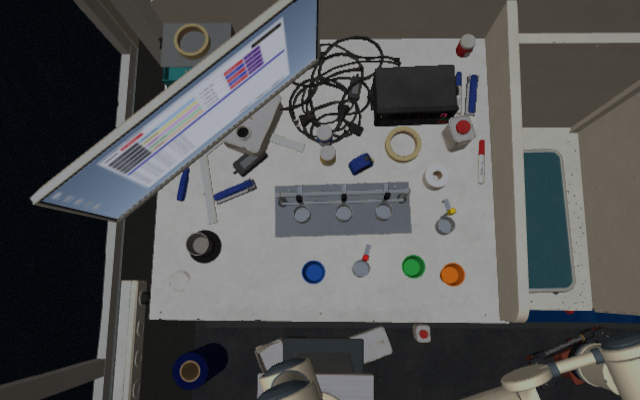

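The scene shows three loose cups and no red one. In the top view: blue (313,272), green (413,266), orange (452,274), stand (200,245), red dipper (362,265), yellow dipper (448,215), and the rack around (343,205).

```bash
cat > h.py <<'E'
import cv2,numpy as np
from bench import *
from scipy.spatial.transform import Rotation as Ro
def cam(name,s=None):
    ci=camera_info(name); K=np.array(ci["mtx"],float)
    if name=="wrist":
        s=s or sense(); T=np.eye(4); T[:3,:3]=Ro.from_quat(s["tool_rot"]).as_matrix(); T[:3,3]=s["eef_pos"]
        M=np.linalg.inv(T@np.array(ci["tool_from_camera"])); return K,M[:3,:3],M[:3,3]
    return K,cv2.Rodrigues(np.array(ci["rvec"],float))[0],np.array(ci["tvec"],float).ravel()
def ray(c,uv):
    K,R,t=c; d=R.T@np.linalg.inv(K)@np.array([uv[0],uv[1],1.]); return -R.T@t,d/np.linalg.norm(d)
def onplane(c,uv,z):
    o,d=ray(c,uv); return o+d*(z-o[2])/d[2]
def proj(c,p):
    K,R,t=c; q=K@(R@np.asarray(p,float)+t); return q[:2]/q[2]
def tri(*rs):
    A=sum(np.eye(3)-np.outer(d,d) for o,d in rs); b=sum((np.eye(3)-np.outer(d,d))@o for o,d in rs); return np.linalg.solve(A,b)
HUE={"red":(174,4),"orange":(5,18),"yellow":(20,34),"green":(45,80),"blue":(100,125)}
def blobs(im,col,smin=120,vmin=60,amin=8,box=None):
    h=cv2.cvtColor(im,cv2.COLOR_RGB2HSV); a,b=HUE[col]; H=h[...,0]
    m=((H>=a)&(H<=b)) if a<b else ((H>=a)|(H<=b))
    m=(m&(h[...,1]>=smin)&(h[...,2]>=vmin)).astype(np.uint8)
    if box: k=np.zeros_like(m); k[box[1]:box[3],box[0]:box[2]]=1; m*=k
    cs,_=cv2.findContours(m,cv2.RETR_EXTERNAL,cv2.CHAIN_APPROX_NONE)
    return sorted([c for c in cs if cv2.contourArea(c)>=amin],key=cv2.contourArea)[::-1]
def totool(dv,s=None):
    s=s or sense(); return Ro.from_quat(s["tool_rot"]).as_matrix().T@np.asarray(dv)
E
python3 - <<'E'
from h import *
t=read_camera("top");s=read_camera("scene");ct=cam("top");cs=cam("scene")
BT=(230,180,500,300);BS=(330,120,460,280)
for col in ["blue","green","orange"]:
    for n,im,c,B in(("t",t,ct,BT),("s",s,cs,BS)):
        for k in blobs(im,col,box=B)[:1]:
            e=cv2.minEnclosingCircle(k); m=k[:,0].mean(0); x=cv2.boundingRect(k); print(col,n,cv2.contourArea(k),x,np.round(e[0],1), onplane(c,e[0],.078).round(3))
for col in ["red","yellow"]:
    r=[]
    for n,im,c,B in(("t",t,ct,BT),("s",s,cs,BS)):
        k=blobs(im,col,amin=3,box=B)
        print(col,n,[(cv2.contourArea(q),cv2.boundingRect(q)) for q in k]); x,y,w,h=cv2.boundingRect(k[0]); r.append(ray(c,(x+w/2-.5,y+h/2-.5)))
    print(col,tri(*r).round(4))
a=cv2.resize(t[180:290,170:490],(800,275),interpolation=cv2.INTER_CUBIC);b=cv2.resize(s[145:340,200:460],(400,300),interpolation=cv2.INTER_CUBIC)
o=np.zeros((580,800,3),np.uint8);o[:275]=a;o[278:578,:400]=b;cv2.imwrite("pics/z.png",o[:,:,::-1])
for uv in [(200,245)]: print(onplane(ct,uv,.084))
print(onplane(ct,(343,197),.125))
E
```

```text
blue t 379.5 (302, 261, 23, 23) [312.9 271.7] [0.425 0.006 0.078]
blue s 371.5 (346, 245, 20, 27) [355.5 258. ] [0.415 0.016 0.078]
green t 371.0 (402, 255, 23, 23) [413. 266.] [ 0.442 -0.262  0.078]
green s 307.5 (404, 192, 18, 26) [410.9 204.6] [ 0.432 -0.242  0.078]
orange t 413.5 (440, 263, 25, 23) [452.1 274.8] [ 0.42  -0.366  0.078]
orange s 343.0 (429, 179, 20, 26) [437.8 191.7] [ 0.408 -0.344  0.078]
red t [(22.0, (362, 255, 7, 6))]
red s [(32.5, (379, 202, 6, 11)), (14.5, (371, 126, 7, 6)), (8.0, (338, 128, 5, 4))]
red [ 0.4604 -0.1304  0.1353]
yellow t [(30.0, (447, 208, 9, 7))]
yellow s [(25.0, (398, 144, 5, 10))]
yellow [ 0.5832 -0.3558  0.1327]
[0.49369665 0.31317209 0.084     ]
[ 0.62050451 -0.07366207  0.125     ]
```

View pics/z.png

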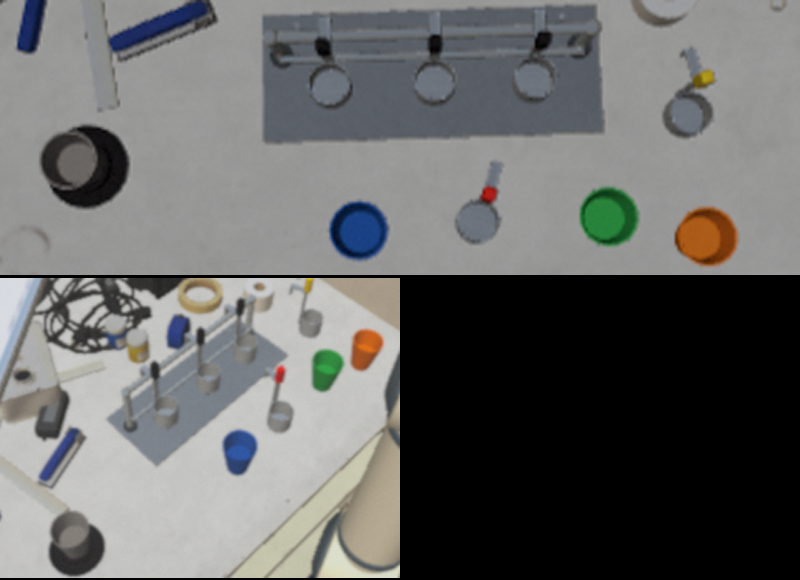

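The enlarged view confirms both loose dippers' hooks point roughly away from the robot. The base cup is near top pixel (198,244), and the rack's black-gripped dippers are near columns 300, 344 and 386. I'm going to the orange cup first.

Emit:
drive_tool:
  moves: [0.05, -0.02, 0.01, -0.18, 0.0878, 0.1, -0.04, 0.02, -0.37, 0.0878, 0.15, -0.06, 0.03, -0.55, 0.0878, 0.2, -0.08, 0.04, -0.74, 0.0878, 0.237, -0.0955, 0.04, -0.92, 0.0878, 0.237, -0.0955, 0.04, -1.1, 0.0878, 0.237, -0.0955, 0.04, -1.155, 0.0878, 0.237, -0.0955, 0.04, -1.155, 0.0878]

```text
time: 1.2
eef_pos: [0.4206, -0.3656, 0.1824]
tool_rot: [0.707, 0.707, -0.0, -0.0]
force: [-0.3, -0.7, -0.9]
finger_gap: 0.0876
grasp_force: 0.0
```

```bash
cat >> h.py <<'E'
def cupw(col,z=.078,save=None,shape=None):
    s=sense(); im=read_camera("wrist"); c=cam("wrist",s)
    if save: cv2.imwrite(save,im[:,:,::-1])
    k=blobs(im,col,amin=300)
    if not k: print(col,"none");return
    k=k[0][:,0].astype(float); 
    # points of the outline cast on the rim plane; rim circle = fit over the points furthest out (r=32)
    P=np.array([onplane(c,p,z)[:2] for p in k])
    from scipy.optimize import least_squares
    r=least_squares(lambda q:np.hypot(*(P-q).T)-.032,P.mean(0),loss="soft_l1",f_scale=.001)
    print(col,"rim",r.x.round(4),"rms",np.sqrt(np.mean(r.fun**2)).round(4),"tcp",s["eef_pos"].round(4),"t",s["time"],"yaw",yaw(s).round(4),"shift tool",totool([*(r.x-s["eef_pos"][:2]),0],s).round(4)); return r.x
def yaw(s): 
    x=Ro.from_quat(s["tool_rot"]).as_matrix()[:,0]; return np.arctan2(x[1],x[0])
E
python3 - <<'E'
from h import *
cupw("orange",save="pics/w1.png"); print(sense()["q"].round(3))
ct=cam("top");cs=cam("scene")
for a,b in(((118,219),(153,343)),((318,62),(231,131))): print("monitor",tri(ray(ct,a),ray(cs,b)).round(3))
print("base",onplane(ct,(198,244),.084).round(3), "foot",onplane(ct,(204,246.4),.003).round(3),onplane(cs,(247,310),.084).round(3))
E
```

```text
orange rim [ 0.4224 -0.3661] rms 0.0012 tcp [ 0.4206 -0.3656  0.1824] t 1.2 yaw 1.5705 shift tool [-0.0005  0.0017 -0.    ]
[-0.777 -0.028  1.423  0.     1.747 -0.776]
monitor [0.557 0.527 0.117]
monitor [1.    0.002 0.146]
base [0.496 0.319 0.084] foot [0.497 0.324 0.003] [0.491 0.321 0.084]
```

View pics/w1.png

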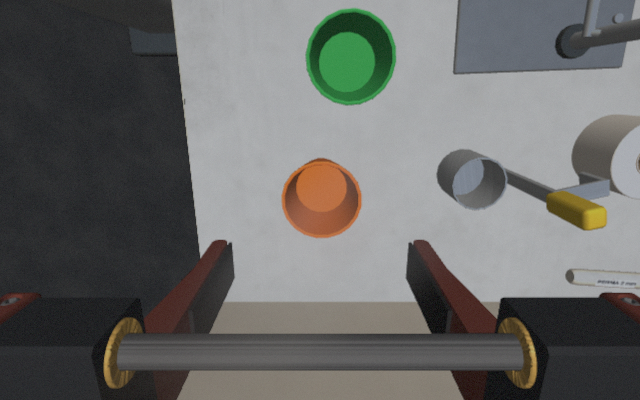

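The picture shows the orange rim centred at (322,200) between the open fingers, with green above and the yellow dipper well to the right. Descending to grasp.

Emit:
drive_tool:
  moves: [-0.0005, 0.0017, 0.05, 0, 0.0878, -0.0005, 0.0017, 0.1, 0, 0.0878, -0.0005, 0.0017, 0.137, 0, 0.0878, -0.0005, 0.0017, 0.137, 0, 0.0878, -0.0005, 0.0017, 0.137, 0, 0.05, -0.0005, 0.0017, 0.137, 0, 0.05, -0.0005, 0.0017, 0.137, 0, 0.05, -0.0005, 0.0017, 0.137, 0, 0.05]

```text
time: 2.25
eef_pos: [0.423, -0.3672, 0.0478]
tool_rot: [0.707, 0.707, -0.0, 0.002]
force: [-0.9, -0.2, 5.4]
finger_gap: 0.0619
grasp_force: 30.0
```

Emit:
drive_tool:
  moves: [0, 0, -0.02, 0, 0.05, 0, 0, -0.07, 0, 0.05, 0, 0, -0.12, 0, 0.05, 0, 0, -0.17, 0, 0.05, 0, 0, -0.2, 0, 0.05, 0, 0, -0.2, 0, 0.05]

```text
time: 3.0
eef_pos: [0.423, -0.3669, 0.2496]
tool_rot: [0.707, 0.707, 0.0, 0.003]
force: [0.0, -0.1, -0.2]
finger_gap: 0.0626
grasp_force: 30.0
```

Emit:
drive_tool:
  moves: [0.05, 0.008, 0, 0, 0.05, 0.11, 0.016, 0, 0, 0.05, 0.17, 0.024, 0, 0, 0.05, 0.23, 0.032, 0, 0, 0.05, 0.29, 0.04, 0, 0, 0.05, 0.35, 0.048, 0, 0, 0.05, 0.41, 0.056, 0, 0, 0.05, 0.46, 0.064, 0, 0, 0.05]

```text
time: 4.0
eef_pos: [0.4855, 0.0959, 0.2435]
tool_rot: [0.707, 0.707, -0.001, -0.001]
force: [0.4, -0.4, -1.7]
finger_gap: 0.0621
grasp_force: 30.0
```

Emit:
drive_tool:
  moves: [0.04, 0.007, 0, 0, 0.05, 0.08, 0.007, 0, 0, 0.05, 0.08, 0.007, 0, 0, 0.05, 0.08, 0.007, 0, 0, 0.05]

```text
time: 4.5
eef_pos: [0.4928, 0.1733, 0.2441]
tool_rot: [0.707, 0.707, -0.001, -0.0]
force: [0.2, 0.2, -0.8]
finger_gap: 0.0622
grasp_force: 30.0
```

```bash
python3 - <<'E'
from h import *
s=sense(); im=read_camera("wrist"); cv2.imwrite("pics/w2.png",im[:,:,::-1]); print(s["eef_pos"],yaw(s))
E
```

```text
[0.49282292 0.1733237  0.24411396] 1.5711407765651253
```

View pics/w2.png

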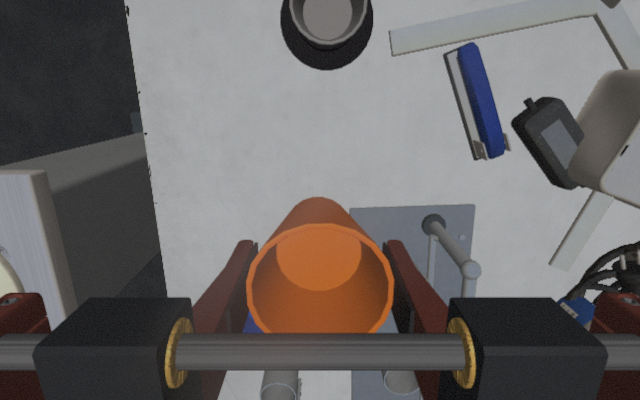

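The held cup hangs straight at (320,285), and the stand's base cup is at the top edge near (328,15). I'm moving closer to measure the stand.

Emit:
drive_tool:
  moves: [0.04, 0, 0, 0, 0.05, 0.07, 0, 0, 0, 0.05, 0.07, 0, 0, 0, 0.05, 0.07, 0, 0, 0, 0.05]

```text
time: 5.05
eef_pos: [0.4935, 0.2424, 0.2455]
tool_rot: [0.708, 0.707, -0.0, 0.0]
force: [1.2, 0.2, -0.8]
finger_gap: 0.0625
grasp_force: 30.0
```

```bash
cat >> h.py <<'E'
def fitc(P,r):
    from scipy.optimize import least_squares
    q=least_squares(lambda q:np.hypot(*(P-q).T)-r,P.mean(0),loss="soft_l1",f_scale=.0007); return q.x,np.median(abs(q.fun))
E
python3 - <<'E'
from h import *
s=sense(); im=read_camera("wrist"); cv2.imwrite("pics/w3.png",im[:,:,::-1]); c=cam("wrist",s); print(s["eef_pos"],yaw(s))
g=cv2.cvtColor(im,cv2.COLOR_RGB2GRAY); u,v=map(int,proj(c,[.495,.32,.084])); print(u,v)
cv2.imwrite("pics/w3c.png",cv2.resize(im[0:200,220:440,::-1],(660,600),interpolation=cv2.INTER_CUBIC))
m=(g<55).astype(np.uint8); m[190:]=0
cs,_=cv2.findContours(m,cv2.RETR_EXTERNAL,cv2.CHAIN_APPROX_NONE); 
for k in cs:
    if cv2.contourArea(k)>800 and cv2.pointPolygonTest(cv2.convexHull(k),(float(u),float(v)),False)>=0:
        P=np.array([onplane(c,p,.006)[:2] for p in k[:,0]]); P0=np.array([onplane(c,p,.0)[:2] for p in k[:,0]])
        print(cv2.boundingRect(k),"foot",fitc(P,.048),fitc(P0,.048))
for v in range(0,170,2): pass
E
```

```text
[0.49347136 0.24244533 0.2454976 ] 1.5695266498103635
320 94
(282, 44, 87, 91) foot (array([0.49959956, 0.32216792]), np.float64(0.0018371200219644557)) (array([0.49965727, 0.32253187]), np.float64(0.0011493314155459414))
```

View pics/w3c.png

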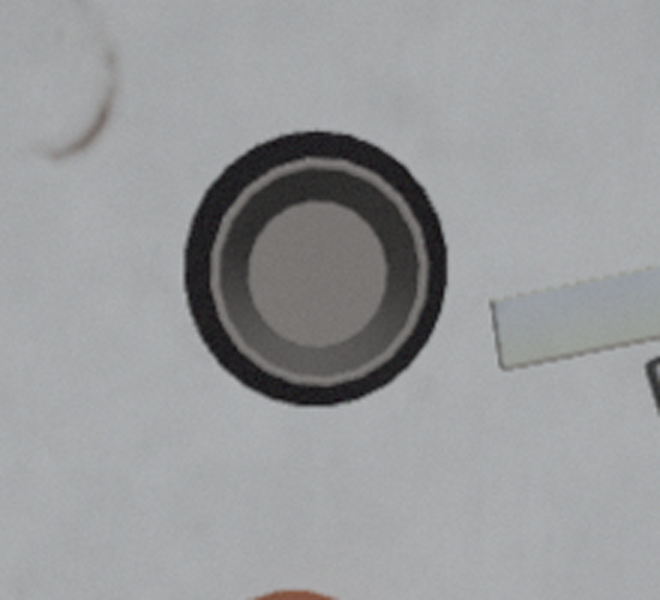

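The crop shows the base rim with centre at full-image (326.8,90.2), and the foot around it.

```bash
python3 - <<'E'
from h import *
s=sense(); c=cam("wrist",s)
im=cv2.imread("pics/w3.png")[:,:,::-1].copy()
E=[(290.3,90.2),(363.3,90.2),(326.8,51.7),(326.8,128.7)]
P=[onplane(c,e,.084)[:2] for e in E]; print(np.round(P,4),"ctr",np.mean(P[:2],0)[0],np.mean(P[2:],0)[1])
k=blobs(im,"orange",amin=300)[0]; x,y,w,h=cv2.boundingRect(k);print(x,y,w,h)
zr=s["eef_pos"][2]+.030
# held-cup rim: widest row ends
p=k[:,0]; l=p[p[:,0].argmin()]; r=p[p[:,0].argmax()]; print(l,r,[onplane(c,q,zr)[:2].round(4) for q in (l,r)], s["eef_pos"])
P=np.array([onplane(c,q,zr)[:2] for q in p if q[1]>230 and q[1]<290]); print(fitc(P,.032))
E
```

```text
[[0.4687 0.3235]
 [0.5321 0.3234]
 [0.5003 0.3544]
 [0.5006 0.2905]] ctr 0.5003993297192095 0.32244674125981443
246 198 149 136
[246 279] [394 288] [array([0.4636, 0.2491]), array([0.5254, 0.2448])] [0.49351851 0.24237739 0.24563165]
(array([0.49441244, 0.241891  ]), np.float64(0.00040689309427001386))
```

Emit:
drive_tool:
  moves: [0.05, 0.006, 0, 0, 0.05, 0.0805, 0.006, 0, 0, 0.05, 0.0805, 0.006, 0.06, 0, 0.05, 0.0805, 0.006, 0.11, 0, 0.05, 0.0805, 0.006, 0.135, 0, 0.05, 0.0805, 0.006, 0.145, 0, 0.05, 0.0805, 0.006, 0.15, 0, 0.05, 0.0805, 0.006, 0.151, 0, 0.05]

```text
time: 6.1
eef_pos: [0.5, 0.3242, 0.096]
tool_rot: [0.707, 0.707, 0.001, 0.0]
force: [0.0, -0.6, -1.5]
finger_gap: 0.0624
grasp_force: 30.0
```

Emit:
drive_tool:
  moves: [0, 0, 0.003, 0, 0.05, 0, 0, 0.003, 0, 0.05, 0, 0, 0.003, 0, 0.0878, 0, 0, 0.003, 0, 0.0878, 0, 0, 0.003, 0, 0.0878, 0, 0, 0.003, 0, 0.0878, 0, 0, -0.04, 0, 0.0878, 0, 0, -0.1, 0, 0.0878]

```text
time: 7.1
eef_pos: [0.4983, 0.3236, 0.1934]
tool_rot: [0.707, 0.707, -0.002, -0.001]
force: [0.9, 1.5, -0.5]
finger_gap: 0.0876
grasp_force: 0.0
```

Emit:
drive_tool:
  moves: [-0.05, 0, -0.04, 0, 0.0878, -0.1, 0, -0.06, 0, 0.0878, -0.1, 0, -0.06, 0, 0.0878, -0.1, 0, -0.06, 0, 0.0878]

```text
time: 7.6
eef_pos: [0.4992, 0.2245, 0.2541]
tool_rot: [0.707, 0.707, -0.0, -0.0]
force: [-0.2, 0.9, 0.2]
finger_gap: 0.0879
grasp_force: 0.0
```

```bash
cat > chk.py <<'E'
from h import *
import sys
col,z=sys.argv[1],float(sys.argv[2])
cupw(col,z,"pics/chk_%s.png"%col)
t=read_camera("top");ct=cam("top")
for col in ["blue","green","orange"]:
    k=blobs(t,col,box=(180,180,500,300))
    for q in k[:1]: e=cv2.minEnclosingCircle(q); print(col,"top",np.round(e[0],1),onplane(ct,e[0],.078).round(3))
E
python3 chk.py orange .122
```

```text
orange rim [0.4987 0.3228] rms 0.0008 tcp [0.4992 0.2245 0.2541] t 7.6 yaw 1.5704 shift tool [ 0.0984 -0.0005  0.    ]
blue top [312.9 271.7] [0.425 0.006 0.078]
green top [413.  266.5] [ 0.441 -0.262  0.078]
orange top [186.6 247.6] [0.487 0.351 0.078]
```

View pics/chk_orange.png

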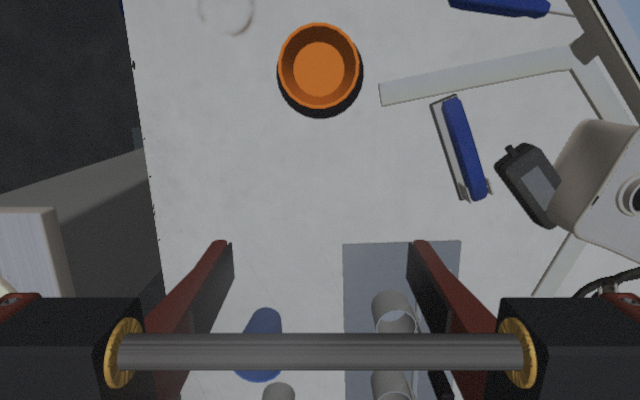

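The orange cup is seated straight, rim at (320,67), nested in the base. Green is next.

Emit:
drive_tool:
  moves: [-0.06, -0.007, 0, 0, 0.0878, -0.12, -0.014, 0, 0, 0.0878, -0.18, -0.021, 0, 0, 0.0878, -0.24, -0.028, 0, 0, 0.0878, -0.3, -0.035, 0, 0, 0.0878, -0.36, -0.042, 0, 0, 0.0878, -0.42, -0.049, 0, 0, 0.0878, -0.486, -0.056, 0.02, 0, 0.0878]

```text
time: 8.7
eef_pos: [0.4446, -0.2566, 0.2368]
tool_rot: [0.706, 0.708, 0.0, 0.001]
force: [0.9, 0.1, 0.0]
finger_gap: 0.0882
grasp_force: 0.0
```

Emit:
drive_tool:
  moves: [0, 0, 0.04, 0, 0.0878, 0, 0, 0.05, 0, 0.0878, 0, 0, 0.05, 0, 0.0878]

```text
time: 9.07
eef_pos: [0.4442, -0.2541, 0.1859]
tool_rot: [0.706, 0.708, -0.0, -0.001]
force: [0.6, 0.3, 0.7]
finger_gap: 0.0877
grasp_force: 0.0
```

```bash
python3 -c "
from h import *
cupw('green')"
```

```text
green rim [ 0.4415 -0.2628] rms 0.0088 tcp [ 0.4442 -0.2541  0.1859] t 9.075 yaw 1.5726 shift tool [-0.0087 -0.0026 -0.    ]
```

Emit:
drive_tool:
  moves: [-0.0085, -0.0025, 0.01, 0, 0.0878, -0.0085, -0.0025, 0.01, 0, 0.0878]

```text
time: 9.38
eef_pos: [0.4414, -0.264, 0.1765]
tool_rot: [0.707, 0.707, -0.0, 0.0]
force: [0.5, -0.4, 0.5]
finger_gap: 0.0878
grasp_force: 0.0
```

```bash
python3 -c "
from h import *
cupw('green',save='pics/g.png')
im=cv2.imread('pics/g.png')[:,:,::-1].copy(); k=blobs(im,'green',amin=50); print([(cv2.contourArea(q),cv2.boundingRect(q)) for q in k[:5]])"
```

```text
green rim [ 0.4419 -0.2613] rms 0.0077 tcp [ 0.4414 -0.264   0.1765] t 9.375 yaw 1.5709 shift tool [ 0.0027  0.0005 -0.    ]
[(2408.5, (281, 157, 81, 80)), (62.0, (326, 216, 16, 16))]
```

View pics/g.png

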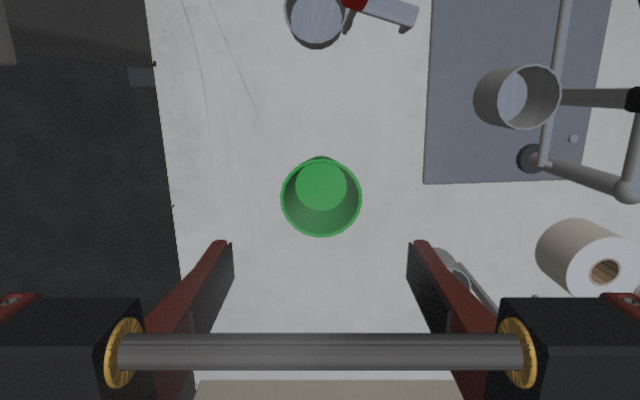

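Green is centred at about (321,197) between the fingers, with nothing nearby in the way. Descending.

Emit:
drive_tool:
  moves: [0.002, 0.0005, 0.05, 0, 0.0878, 0.002, 0.0005, 0.1, 0, 0.0878, 0.002, 0.0005, 0.13, 0, 0.0878, 0.002, 0.0005, 0.13, 0, 0.0878, 0.002, 0.0005, 0.13, 0, 0.05, 0.002, 0.0005, 0.13, 0, 0.05, 0.002, 0.0005, 0.13, 0, 0.05, 0.002, 0.0005, 0.13, 0, 0.05]

```text
time: 10.42
eef_pos: [0.4428, -0.2624, 0.0484]
tool_rot: [0.707, 0.707, 0.0, 0.001]
force: [-1.1, -0.1, 5.9]
finger_gap: 0.0621
grasp_force: 30.0
```

Emit:
drive_tool:
  moves: [0, 0, -0.05, 0, 0.05, 0, 0, -0.11, 0, 0.05, 0, 0, -0.17, 0, 0.05, 0, 0, -0.22, 0, 0.05, 0, 0, -0.24, 0, 0.05, 0, 0, -0.24, 0, 0.05]

```text
time: 11.18
eef_pos: [0.4424, -0.2621, 0.2885]
tool_rot: [0.707, 0.707, 0.0, 0.002]
force: [-0.3, -0.6, -2.3]
finger_gap: 0.0628
grasp_force: 30.0
```

Emit:
drive_tool:
  moves: [0.05, 0.007, 0, 0, 0.05, 0.11, 0.014, 0, 0, 0.05, 0.17, 0.021, 0, 0, 0.05, 0.23, 0.028, 0, 0, 0.05, 0.29, 0.035, 0, 0, 0.05, 0.35, 0.042, 0, 0, 0.05, 0.41, 0.05, 0, 0, 0.05, 0.45, 0.055, 0, 0, 0.05]

```text
time: 12.18
eef_pos: [0.4963, 0.1907, 0.284]
tool_rot: [0.706, 0.708, -0.001, -0.001]
force: [-0.5, 0.3, -1.0]
finger_gap: 0.0624
grasp_force: 30.0
```

Emit:
drive_tool:
  moves: [0.03, 0, 0, 0, 0.05, 0.048, 0, 0, 0, 0.05, 0.048, 0, 0, 0, 0.05, 0.048, 0, 0, 0, 0.05]

```text
time: 12.68
eef_pos: [0.4971, 0.2352, 0.2863]
tool_rot: [0.707, 0.707, -0.0, 0.0]
force: [0.2, 0.2, -0.4]
finger_gap: 0.0627
grasp_force: 30.0
```

```bash
sed -i 's/k=k\[0\]\[:,0\].astype(float);/k=cv2.convexHull(k[0])[:,0].astype(float);/' h.py; cat > held.py <<'E'
from h import *
import sys
held,dz,tgt,zt=sys.argv[1],float(sys.argv[2]),sys.argv[3],float(sys.argv[4])
s=sense(); c=cam("wrist",s); im=read_camera("wrist"); cv2.imwrite("pics/h_%s.png"%held,im[:,:,::-1])
def rim(col,z,box):
    k=blobs(im,col,box=box,amin=200)[0]; p=cv2.convexHull(k)[:,0]; print(col,cv2.boundingRect(k),cv2.contourArea(k))
    # dense edge points of hull in ray-cast plane
    m=np.zeros(im.shape[:2],np.uint8); cv2.fillPoly(m,[p],1); q=cv2.findContours(m,0,cv2.CHAIN_APPROX_NONE)[0][0][:,0]
    return fitc(np.array([onplane(c,e,z)[:2] for e in q if e[1]<305]),.032)
h=rim(held,s["eef_pos"][2]+dz,(200,170,450,310)); t=rim(tgt,zt,(220,0,460,170))
print("held",h,"tgt",t,"eef",s["eef_pos"].round(4),"F",s["force"].round(1)); d=t[0]-h[0]; print("tool shift",totool([*d,0],s).round(4), "via eef",totool([*(t[0]-s["eef_pos"][:2]),0],s).round(4))
E
python3 held.py green .030 orange .122
```

```text
green (246, 222, 148, 88) 10536.5
orange (286, 47, 74, 76) 4318.0
held (array([0.49806237, 0.23482888]), np.float64(0.000448785325990686)) tgt (array([0.49994807, 0.32001614]), np.float64(0.00024423498911818955)) eef [0.4971 0.2352 0.2863] F [ 0.2  0.2 -0.4]
tool shift [ 0.0852  0.0018 -0.0001] via eef [ 0.0848  0.0028 -0.0001]
```

Emit:
drive_tool:
  moves: [0.05, 0.002, 0, 0, 0.05, 0.086, 0.002, 0, 0, 0.05, 0.086, 0.002, 0.06, 0, 0.05, 0.086, 0.002, 0.11, 0, 0.05, 0.086, 0.002, 0.14, 0, 0.05, 0.086, 0.002, 0.148, 0, 0.05, 0.086, 0.002, 0.152, 0, 0.05, 0.086, 0.002, 0.154, 0, 0.05]

```text
time: 13.72
eef_pos: [0.4999, 0.3223, 0.1346]
tool_rot: [0.707, 0.707, 0.001, 0.0]
force: [-0.5, 0.3, -0.5]
finger_gap: 0.0622
grasp_force: 30.0
```

Emit:
drive_tool:
  moves: [0, 0, 0.001, 0, 0.05, 0, 0, 0.001, 0, 0.05, 0, 0, 0.001, 0, 0.0878, 0, 0, 0.001, 0, 0.0878, 0, 0, 0.001, 0, 0.0878, 0, 0, 0.001, 0, 0.0878, 0, 0, -0.04, 0, 0.0878, 0, 0, -0.1, 0, 0.0878]

```text
time: 14.72
eef_pos: [0.4981, 0.3217, 0.2312]
tool_rot: [0.707, 0.707, -0.002, -0.001]
force: [0.8, -0.2, 0.0]
finger_gap: 0.0877
grasp_force: 0.0
```

Emit:
drive_tool:
  moves: [-0.05, 0, -0.02, 0, 0.0878, -0.1, 0, -0.02, 0, 0.0878, -0.1, 0, -0.02, 0, 0.0878, -0.1, 0, -0.02, 0, 0.0878]

```text
time: 15.22
eef_pos: [0.4989, 0.2225, 0.2525]
tool_rot: [0.707, 0.707, 0.0, -0.0]
force: [0.4, 1.0, -1.1]
finger_gap: 0.0876
grasp_force: 0.0
```

```bash
python3 chk.py green .160
```

```text
green rim [0.4996 0.3217] rms 0.0009 tcp [0.4989 0.2225 0.2525] t 15.225 yaw 1.5704 shift tool [0.0992 0.0006 0.0001]
blue top [312.9 271.7] [0.425 0.006 0.078]
green top [187.  249.5] [0.482 0.35  0.078]
orange top [204.  247.5] [0.488 0.303 0.078]
```

View pics/chk_green.png

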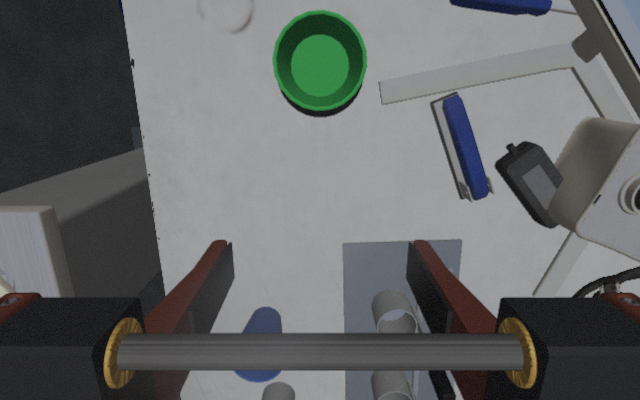

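Green is seated at rim (320,61). Blue is next, and it has not moved.

Emit:
drive_tool:
  moves: [-0.06, -0.02, 0, 0, 0.0878, -0.12, -0.04, 0, 0, 0.0878, -0.18, -0.06, 0.02, 0, 0.0878, -0.217, -0.072, 0.05, 0, 0.0878, -0.217, -0.072, 0.07, 0, 0.0878, -0.217, -0.072, 0.07, 0, 0.0878, -0.217, -0.072, 0.07, 0, 0.0878]

```text
time: 16.2
eef_pos: [0.4274, 0.006, 0.1834]
tool_rot: [0.707, 0.708, 0.0, 0.0]
force: [0.0, -0.3, -0.3]
finger_gap: 0.0879
grasp_force: 0.0
```

```bash
python3 -c "
from h import *
cupw('blue')"
```

```text
blue rim [0.4259 0.0069] rms 0.001 tcp [0.4274 0.006  0.1834] t 16.2 yaw 1.5725 shift tool [ 0.0009 -0.0015 -0.    ]
```

Emit:
drive_tool:
  moves: [0.001, -0.0015, 0.05, 0, 0.0878, 0.001, -0.0015, 0.1, 0, 0.0878, 0.001, -0.0015, 0.137, 0, 0.0878, 0.001, -0.0015, 0.137, 0, 0.0878, 0.001, -0.0015, 0.137, 0, 0.05, 0.001, -0.0015, 0.137, 0, 0.05, 0.001, -0.0015, 0.137, 0, 0.05, 0.001, -0.0015, 0.137, 0, 0.05]

```text
time: 17.25
eef_pos: [0.4265, 0.0061, 0.0475]
tool_rot: [0.707, 0.707, 0.001, 0.001]
force: [-0.9, -1.2, 6.1]
finger_gap: 0.0623
grasp_force: 30.0
```

Emit:
drive_tool:
  moves: [0, 0, -0.05, 0, 0.05, 0, 0, -0.11, 0, 0.05, 0, 0, -0.17, 0, 0.05, 0, 0, -0.22, 0, 0.05, 0, 0, -0.264, 0, 0.05, 0, 0, -0.264, 0, 0.05]

```text
time: 18.0
eef_pos: [0.4263, 0.0061, 0.3137]
tool_rot: [0.707, 0.707, 0.002, 0.003]
force: [1.2, 0.6, -1.4]
finger_gap: 0.0624
grasp_force: 30.0
```

Emit:
drive_tool:
  moves: [0.05, 0.018, 0, 0, 0.05, 0.1, 0.036, 0, 0, 0.05, 0.15, 0.054, 0, 0, 0.05, 0.2, 0.071, 0, 0, 0.05, 0.222, 0.071, 0, 0, 0.05, 0.222, 0.071, 0, 0, 0.05, 0.222, 0.071, 0, 0, 0.05]

```text
time: 18.88
eef_pos: [0.4963, 0.2274, 0.3087]
tool_rot: [0.707, 0.707, -0.001, -0.0]
force: [-0.4, -0.1, -1.8]
finger_gap: 0.0626
grasp_force: 30.0
```

```bash
python3 held.py blue .030 green .160
```

```text
blue (246, 211, 149, 99) 10826.5
green (285, 32, 76, 81) 4707.5
held (array([0.49757572, 0.22773421]), np.float64(0.0008681901369199975)) tgt (array([0.49925778, 0.32146966]), np.float64(0.000894820182629423)) eef [0.4963 0.2274 0.3087] F [-0.4 -0.1 -1.8]
tool shift [ 0.0937  0.0016 -0.0001] via eef [ 0.0941  0.0029 -0.0001]
```

Emit:
drive_tool:
  moves: [0.05, 0.002, 0, 0, 0.05, 0.094, 0.002, 0, 0, 0.05, 0.094, 0.002, 0.05, 0, 0.05, 0.094, 0.002, 0.1, 0, 0.05, 0.094, 0.002, 0.125, 0, 0.05, 0.094, 0.002, 0.133, 0, 0.05, 0.094, 0.002, 0.138, 0, 0.05, 0.094, 0.002, 0.139, 0, 0.05]

```text
time: 19.92
eef_pos: [0.499, 0.3221, 0.172]
tool_rot: [0.707, 0.707, 0.001, 0.0]
force: [0.6, 0.8, -1.1]
finger_gap: 0.0626
grasp_force: 30.0
```

Emit:
drive_tool:
  moves: [0, 0, 0, 0, 0.05, 0, 0, 0, 0, 0.05, 0, 0, 0, 0, 0.0878, 0, 0, 0, 0, 0.0878, 0, 0, 0, 0, 0.0878, 0, 0, 0, 0, 0.0878, 0, 0, -0.04, 0, 0.0878, 0, 0, -0.1, 0, 0.0878]

```text
time: 20.92
eef_pos: [0.4977, 0.3217, 0.2691]
tool_rot: [0.707, 0.707, -0.003, -0.001]
force: [1.2, -0.7, 1.6]
finger_gap: 0.0875
grasp_force: 0.0
```

Emit:
drive_tool:
  moves: [-0.05, 0, 0, 0, 0.0878, -0.1, 0, 0, 0, 0.0878, -0.1, 0, 0, 0, 0.0878, -0.1, 0, 0, 0, 0.0878]

```text
time: 21.42
eef_pos: [0.4985, 0.2225, 0.2706]
tool_rot: [0.707, 0.707, 0.0, -0.0]
force: [0.1, 0.1, 0.3]
finger_gap: 0.0877
grasp_force: 0.0
```

```bash
python3 chk.py blue .198; python3 - <<'E'
from h import *
s=read_camera("scene"); w=cv2.imread("pics/chk_blue.png")
o=np.zeros((400,800,3),np.uint8); o[:250,:400]=cv2.resize(w,(400,250)); o[:,400:]=cv2.resize(s[230:350,190:310,::-1],(400,400),interpolation=cv2.INTER_CUBIC)
cv2.imwrite("pics/st.png",o)
E
```

```text
blue rim [0.4985 0.3214] rms 0.0008 tcp [0.4985 0.2225 0.2706] t 21.425 yaw 1.5704 shift tool [ 0.0989 -0.      0.0001]
blue top [237.5 188.5] [0.652 0.218 0.078]
orange top [204. 246.] [0.492 0.304 0.078]
```

View pics/st.png

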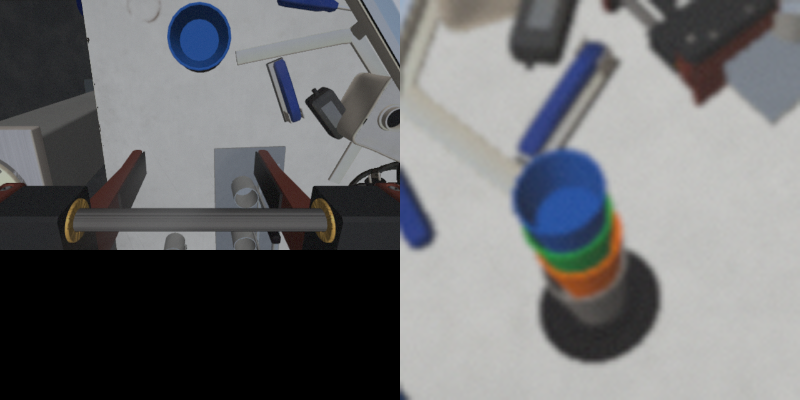

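All three cups form one straight stack. Next I'm viewing the rack and the red dipper with the tool turned to yaw 0.

Emit:
drive_tool:
  moves: [-0.04, 0.01, -0.02, 0.18, 0.0878, -0.08, 0.02, -0.03, 0.36, 0.0878, -0.12, 0.03, -0.03, 0.54, 0.0878, -0.16, 0.04, -0.03, 0.72, 0.0878, -0.2, 0.05, -0.03, 0.9, 0.0878, -0.24, 0.06, -0.03, 1.08, 0.0878, -0.28, 0.0615, -0.03, 1.26, 0.0878, -0.2975, 0.0615, -0.03, 1.44, 0.0878]

```text
time: 22.58
eef_pos: [0.5604, -0.0764, 0.2998]
tool_rot: [0.998, 0.062, -0.001, -0.0]
force: [0.5, 0.6, 0.1]
finger_gap: 0.0881
grasp_force: 0.0
```

Emit:
drive_tool:
  moves: [0, 0, 0, 0.131, 0.0878, 0, 0, 0, 0.131, 0.0878, 0, 0, 0, 0.131, 0.0878]

```text
time: 22.95
eef_pos: [0.5602, -0.0746, 0.3004]
tool_rot: [1.0, 0.002, -0.0, -0.0]
force: [-0.4, -0.6, -0.1]
finger_gap: 0.0878
grasp_force: 0.0
```

```bash
python3 - <<'E'
from h import *
import pickle
s=sense(); im=read_camera("wrist"); cv2.imwrite("pics/r1.png",im[:,:,::-1]); pickle.dump(s,open("r1.pkl","wb")); print(s["eef_pos"],yaw(s),s["q"].round(2))
E
```

```text
[ 0.5602005  -0.07456819  0.30043812] 0.003563400172898452 [-0.19  0.03  1.16  0.    1.96  1.37]
```

View pics/r1.png

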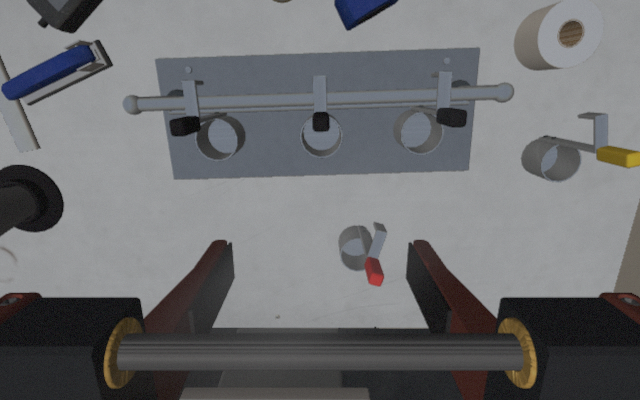

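The picture shows the bar from (132,104) to (506,92). Hung straps are at columns 191, 320 and 445. The red dipper's grip is at (374,272) with its hook end at (380,226). Yellow's grip is at (618,157) with its hook end at (592,116).

```bash
cat > rk.py <<'E'
from h import *
import pickle
s=pickle.load(open("r1.pkl","rb")); c=cam("wrist",s); im=cv2.imread("pics/r1.png")[:,:,::-1].copy(); g=cv2.cvtColor(im,cv2.COLOR_RGB2GRAY)
# bar rows by brightness in free columns
for u in [150,225,250,280,350,380,410,475]:
    col=g[80:125,u-2:u+3].mean(1); d=np.diff(col); print(u,80+d.argmax()+.5,80+d.argmin()+.5,end=" | ")
    m=80+(d.argmax()+d.argmin())/2+.5; print(onplane(c,(u,m),.119).round(4))
print("ends",onplane(c,(132,104),.119),onplane(c,(506,92),.119))
for n,u,v in(("c",191,93),("b",320,87),("a",445,85)): print(n,onplane(c,(u,v),.129).round(4))
for n,u,v in(("c",184,126),("b",320,121),("a",452,117)): print(n,"grip",onplane(c,(u,v),.165).round(4))
for col,B in(("red",(330,240,410,300)),("yellow",(580,120,640,180))):
    k=blobs(im,col,box=B,amin=20)[0]; M=cv2.moments(k); u,v=M["m10"]/M["m00"],M["m01"]/M["m00"]; print(col,cv2.boundingRect(k),(round(u,1),round(v,1)),onplane(c,(u,v),.13).round(4),"edges")
cv2.imwrite("pics/d.png",np.vstack([cv2.resize(im[205:305,320:420,::-1],(500,300)[:1]*2,interpolation=cv2.INTER_CUBIC)]))
E
python3 rk.py
```

```text
150 110.5 96.5 | [0.6297 0.0837 0.119 ]
225 108.5 111.5 | [0.6241 0.0142 0.119 ]
250 107.5 110.5 | [ 0.6251 -0.0092  0.119 ]
280 106.5 104.5 | [ 0.6284 -0.0374  0.119 ]
350 104.5 102.5 | [ 0.6304 -0.1027  0.119 ]
380 103.5 101.5 | [ 0.6314 -0.1306  0.119 ]
410 102.5 100.5 | [ 0.6324 -0.1584  0.119 ]
475 100.5 98.5 | [ 0.6344 -0.2186  0.119 ]
ends [0.62918844 0.10049024 0.119     ] [ 0.64121319 -0.24633495  0.119     ]
c [0.6393 0.041  0.129 ]
b [ 0.6449 -0.0747  0.129 ]
a [ 0.647 -0.186  0.129]
c grip [0.6138 0.037  0.165 ]
b grip [ 0.6182 -0.0748  0.165 ]
a grip [ 0.6219 -0.1824  0.165 ]
red (365, 258, 19, 28) (372.8, 273.7) [ 0.4589 -0.1307  0.13  ] edges
yellow (597, 146, 43, 22) (618.7, 156.1) [ 0.584  -0.3562  0.13  ] edges
```

```bash
python3 - <<'E'
import cv2
im=cv2.imread("pics/r1.png"); cv2.imwrite("pics/rz.png",cv2.resize(im[65:165,150:490],(800,235),interpolation=cv2.INTER_CUBIC)[:,:]); 
import numpy as np
o=np.zeros((600,800,3),np.uint8); o[:294]=cv2.resize(im[70:160,155:485],(800,294),fx=0,fy=0,interpolation=cv2.INTER_CUBIC); o[300:600,:400]=cv2.resize(im[215:290,325:425],(400,300),interpolation=cv2.INTER_CUBIC); o[300:600,400:800]=cv2.resize(im[105:195,520:640],(400,300),interpolation=cv2.INTER_CUBIC); cv2.imwrite("pics/rz.png",o)
E
```

```text
(no output)
```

View pics/rz.png

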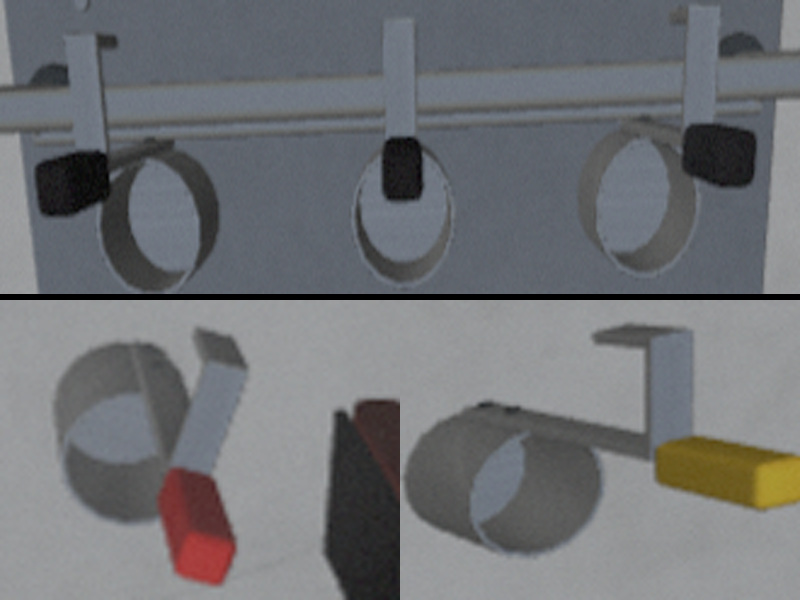

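The crop gives strap ends for each hung dipper: c at (189.9,81.3), b at (319.6,75.5), a at (445.2,72). It also shows the red grip top at (376.8,280.7) and its strap edge at (382,230.8). Yellow's grip top is at about (634,160) and its strap edge at (601.3,114.9).

```bash
python3 - <<'E'
from h import *
import pickle
s=pickle.load(open("r1.pkl","rb")); c=cam("wrist",s)
f=lambda u,v,z:onplane(c,(u,v),z)[:2].round(4)
for n,a,b,m in(("c",(189.9,81.3),(192.5,116),(216.5,139)),("b",(319.6,75.5),(320.8,112),(320.8,134)),("a",(445.2,72),(443.8,107),(421.9,131))):
    print(n,"strap far",f(*a,.129),"near",f(*b,.129),"measure",f(*m,.065))
for n,g,t in(("red",(376.8,280.7),(382,230.8)),("yel",(634,160),(601.3,114.9))):
    G=f(*g,.15);T=f(*t,.109);d=T-G; print(n,G,T,"len",np.hypot(*d).round(4),"yaw",np.arctan2(d[1],d[0]).round(3))
print(sense()["eef_pos"])
E
```

```text
c strap far [0.6493 0.0409] near [0.6192 0.0417] measure [0.5897 0.04  ]
b strap far [ 0.6546 -0.0743] near [ 0.6232 -0.0755] measure [ 0.5957 -0.0758]
a strap far [ 0.6579 -0.185 ] near [ 0.6281 -0.187 ] measure [ 0.5994 -0.1873]
red [ 0.4623 -0.1316] [ 0.4987 -0.1416] len 0.0377 yaw -0.268
yel [ 0.5841 -0.3537] [ 0.6203 -0.347 ] len 0.0368 yaw 0.183
[ 0.56015144 -0.07463057  0.30050023]
```

Emit:
drive_tool:
  moves: [-0.04, 0.025, 0.02, 0.13, 0.0878, -0.08, 0.05, 0.05, 0.27, 0.0878, -0.0997, 0.0564, 0.07, 0.27, 0.0878, -0.0997, 0.0564, 0.07, 0.27, 0.0878, -0.0997, 0.0564, 0.07, 0.27, 0.0878]

```text
time: 23.62
eef_pos: [0.4611, -0.1314, 0.2317]
tool_rot: [0.991, -0.134, 0.001, 0.0]
force: [-0.3, -1.6, 1.0]
finger_gap: 0.0879
grasp_force: 0.0
```

```bash
cat > grip.py <<'E'
from h import *
import sys
col=sys.argv[1]; s=sense(); im=read_camera("wrist"); c=cam("wrist",s); cv2.imwrite("pics/grip_%s.png"%col,im[:,:,::-1])
k=blobs(im,col,amin=100,box=(230,80,410,330))[0]; print(cv2.boundingRect(k),cv2.contourArea(k),cv2.minAreaRect(k))
h=cv2.cvtColor(im,cv2.COLOR_RGB2HSV)[...,2]; m=np.zeros(h.shape,np.uint8); cv2.drawContours(m,[k],-1,1,-1)
t,_=cv2.threshold(h[m>0].reshape(-1,1),0,1,cv2.THRESH_OTSU); tm=((h>t)&(m>0)).astype(np.uint8); q=max(cv2.findContours(tm,0,1)[0],key=cv2.contourArea)
P=np.array([onplane(c,p,.150)[:2] for p in q[:,0]],np.float32)*1000; r=cv2.minAreaRect(P); print("top face mm",r,"px",cv2.boundingRect(q))
ctr=np.array(r[0])/1000; print("eef",s["eef_pos"].round(4),"yaw",yaw(s).round(3),"shift",totool([*(ctr-s["eef_pos"][:2]),0],s).round(4))
M=cv2.moments(k); print("mid",onplane(c,(M["m10"]/M["m00"],M["m01"]/M["m00"]),.13).round(4))
E
python3 grip.py red
```

```text
(311, 199, 17, 17) 248.5 ((319.0, 207.0), (16.0, 16.0), 90.0)
top face mm ((463.2484130859375, -131.03836059570312), (10.876102447509766, 10.640111923217773), 74.61044311523438) px (311, 200, 16, 15)
eef [ 0.4611 -0.1314  0.2317] yaw -0.269 shift [ 0.002  -0.0009  0.    ]
mid [ 0.4568 -0.1296  0.13  ]
```

Emit:
drive_tool:
  moves: [0.001, -0.0005, 0.05, 0, 0.07, 0.001, -0.0005, 0.1, 0, 0.06, 0.001, -0.0005, 0.119, 0, 0.05, 0.001, -0.0005, 0.119, 0, 0.05, 0.001, -0.0005, 0.119, 0, 0.01, 0.001, -0.0005, 0.119, 0, 0.01, 0.001, -0.0005, 0.119, 0, 0.01, 0.001, -0.0005, 0.119, 0, 0.01]

```text
time: 24.68
eef_pos: [0.4616, -0.1315, 0.1121]
tool_rot: [0.991, -0.135, 0.0, 0.0]
force: [-0.3, 2.4, -0.2]
finger_gap: 0.0139
grasp_force: 30.3
```

Emit:
drive_tool:
  moves: [0, 0, 0, 0, 0.01, 0, 0, -0.03, 0, 0.01, 0, 0, -0.07, 0, 0.01, 0, 0, -0.12, 0, 0.01, 0, 0, -0.12, 0, 0.01]

```text
time: 25.3
eef_pos: [0.4627, -0.132, 0.2362]
tool_rot: [0.991, -0.135, 0.004, 0.001]
force: [0.3, -0.8, -0.6]
finger_gap: 0.0137
grasp_force: 30.0
```

```bash
python3 - <<'E'
from h import *
s=sense(); print(s["eef_pos"].round(4),yaw(s),s["finger_gap"],s["force"])
im=read_camera("wrist"); cv2.imwrite("pics/hr.png",im[:,:,::-1])
for n in ["red"]:
    for k in blobs(im,n,amin=30,box=(230,80,410,399)): print(cv2.boundingRect(k),cv2.contourArea(k))
R=np.array([.6112,-.018,0])-s["eef_pos"]; R[2]=0; print("to gap1",totool(R,s).round(4))
E
```

```text
[ 0.4627 -0.132   0.2362] -0.2702247123292634 0.013735851259145273 [ 0.26078003 -0.82302387 -0.6356935 ]
(303, 250, 34, 65) 1206.5
to gap1 [ 0.1127 -0.1495  0.0008]
```

Emit:
drive_tool:
  moves: [-0.01, -0.055, 0, -0.15, 0.01, -0.0208, -0.1126, 0, -0.305, 0.01, 0.03, -0.127, 0, -0.305, 0.01, 0.08, -0.14, 0, -0.305, 0.01, 0.1127, -0.1495, 0.02, -0.305, 0.01, 0.1127, -0.1495, 0.03, -0.305, 0.01, 0.1127, -0.1495, 0.03, -0.305, 0.01, 0.1127, -0.1495, 0.03, -0.305, 0.01]

```text
time: 26.35
eef_pos: [0.6092, -0.0175, 0.2025]
tool_rot: [1.0, 0.017, 0.0, 0.0]
force: [0.2, -1.0, -1.5]
finger_gap: 0.0138
grasp_force: 30.0
```

```bash
python3 - <<'E'
from h import *
s=sense(); print(s["eef_pos"].round(4),yaw(s),s["finger_gap"],s["force"])
c=cam("wrist",s); im=read_camera("wrist"); 
for n,p in(("bar",[.6332,-.017,.125]),("c",[.635,.041,.129]),("b",[.635,-.0752,.129])): 
    cv2.circle(im,tuple(int(v) for v in proj(c,p)),3,(255,0,255),1); print(n,proj(c,p))
sc=read_camera("scene"); o=np.zeros((600,640,3),np.uint8); o[:400]=im; o[400:,:320]=cv2.resize(sc[150:250,260:420],(320,200)); cv2.imwrite("pics/hv.png",o[:,:,::-1])
E
```

```text
[ 0.6092 -0.0175  0.2025] 0.03465085912467937 0.013817333959338594 [ 0.19697873 -1.02483896 -1.4960812 ]
bar [319.82542143 178.60653804]
c [234.34955007 174.53849615]
b [405.35041944 180.34850129]
```

View pics/hv.png

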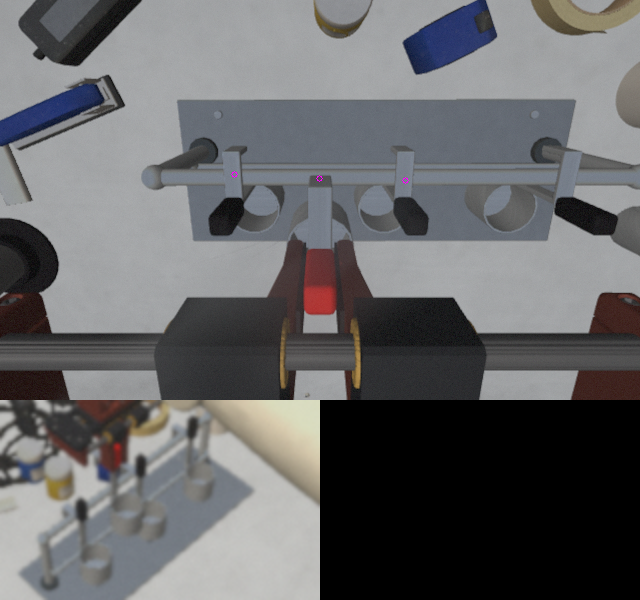

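The strap points squarely over the bar at (320,178), midway between straps c and b. Lowering.

Emit:
drive_tool:
  moves: [0.0015, 0, 0.02, 0, 0.01, 0.0015, 0, 0.04, 0, 0.01, 0.0015, 0, 0.055, 0, 0.01, 0.0015, 0, 0.063, 0, 0.01, 0.0015, 0, 0.067, 0, 0.01, 0.0015, 0, 0.069, 0, 0.01, 0.0015, 0, 0.069, 0, 0.01]

```text
time: 27.32
eef_pos: [0.6116, -0.0174, 0.1331]
tool_rot: [1.0, 0.017, 0.0, 0.0]
force: [0.4, -0.6, -1.6]
finger_gap: 0.0141
grasp_force: 30.0
```

```bash
cat > r.py <<'E'
from h import *
s=sense(); print(s["eef_pos"].round(4),yaw(s).round(4),s["finger_gap"],s["force"],s["ft_torque"])
E
python3 r.py
```

```text
[ 0.6116 -0.0174  0.1331] 0.0348 0.014079244681860377 [ 0.39213111 -0.61943596 -1.62111714] [ 0.10208573  0.04307714 -0.03582221]
```

Emit:
drive_tool:
  moves: [0, 0, 0.001, 0, 0.01, 0, 0, 0.002, 0, 0.01, 0, 0, 0.002, 0, 0.01]

```text
time: 27.7
eef_pos: [0.6117, -0.0174, 0.132]
tool_rot: [1.0, 0.017, 0.001, 0.0]
force: [-1.0, 0.7, 5.0]
finger_gap: 0.0137
grasp_force: 30.0
```

Emit:
drive_tool:
  moves: [0, 0, 0, 0, 0.03, 0, 0, 0, 0, 0.03, 0, 0, 0, 0, 0.03, 0, 0, 0, 0, 0.03, 0, 0, 0, 0, 0.03, 0, 0, -0.02, 0, 0.03, 0, 0, -0.05, 0, 0.03, 0, 0, -0.1, 0, 0.03]

```text
time: 28.7
eef_pos: [0.6107, -0.0174, 0.2313]
tool_rot: [1.0, 0.017, -0.001, -0.0]
force: [1.0, -0.2, -0.7]
finger_gap: 0.03
grasp_force: 0.0
```

```bash
python3 - <<'E'
from h import *
s=sense(); im=read_camera("wrist"); c=cam("wrist",s); cv2.imwrite("pics/a1.png",im[:,:,::-1]); print(s["eef_pos"],s["finger_gap"])
t=read_camera("top");q=read_camera("scene");ct=cam("top");cs=cam("scene");cv2.imwrite("pics/a1t.png",t[:,:,::-1]);cv2.imwrite("pics/a1s.png",q[:,:,::-1])
for k in blobs(im,"red",amin=60): 
    x,y,w,h=cv2.boundingRect(k); print((x,y,w,h))
k=[b for b in blobs(im,"red",amin=60,box=(230,80,410,330))][:1]
for b in k: M=cv2.moments(b); print("grip at",onplane(c,(M["m10"]/M["m00"],M["m01"]/M["m00"]),.155).round(4))
r=[]
for g,cc,B in((t,ct,(260,180,420,240)),(q,cs,(260,150,400,260))):
    k=blobs(g,"red",amin=2,box=B)
    if k: x,y,w,h=cv2.boundingRect(k[0]); print(x,y,w,h); r.append(ray(cc,(x+w/2-.5,y+h/2-.5)))
if len(r)==2: print("tri",tri(*r).round(4))
E
```

```text
[ 0.61072235 -0.01740212  0.23125925] 0.03002201716828618
(310, 195, 20, 34)
(595, 297, 45, 33)
grip at [ 0.6093 -0.0171  0.155 ]
319 197 6 7
315 189 5 12
tri [ 0.6073 -0.0172  0.1525]
```

Red is hung: 5 N on seating, and it now triangulates to (0.607,-0.017,0.152). Going to yellow.

Emit:
drive_tool:
  moves: [-0.006, 0.055, -0.01, -0.02, 0.03, -0.012, 0.11, -0.01, -0.05, 0.03, -0.018, 0.165, -0.01, -0.08, 0.03, -0.024, 0.22, -0.01, -0.11, 0.06, -0.03, 0.275, 0, -0.148, 0.0878, -0.0388, 0.33, 0, -0.148, 0.0878, -0.0388, 0.335, 0, -0.148, 0.0878, -0.0388, 0.335, 0, -0.148, 0.0878]

```text
time: 29.85
eef_pos: [0.5841, -0.3535, 0.23]
tool_rot: [0.996, 0.091, -0.0, -0.001]
force: [-0.5, 0.0, -0.4]
finger_gap: 0.0767
grasp_force: 0.0
```

```bash
python3 grip.py yellow; python3 - <<'E'
from h import *
im=cv2.imread("pics/grip_yellow.png"); print(im.shape)
g=cv2.cvtColor(im,cv2.COLOR_BGR2GRAY)
for r in range(120,200,8): print(r,g[r,285:360:3].tolist())
E
```

```text
(315, 201, 18, 17) 253.5 ((323.5, 209.0), (16.0, 17.0), 90.0)
top face mm ((585.3336181640625, -355.5942687988281), (10.611088752746582, 10.798480987548828), 10.47431468963623) px (315, 202, 16, 15)
eef [ 0.5841 -0.3535  0.23  ] yaw 0.182 shift [ 0.0008  0.0023 -0.    ]
mid [ 0.5787 -0.3576  0.13  ]
(400, 640, 3)
120 [151, 154, 153, 153, 153, 152, 150, 155, 150, 150, 150, 151, 152, 150, 152, 153, 151, 151, 150, 151, 149, 150, 151, 150, 149]
128 [152, 152, 152, 153, 153, 150, 153, 151, 150, 149, 147, 150, 153, 151, 149, 151, 149, 151, 151, 151, 149, 151, 151, 151, 151]
136 [153, 154, 153, 153, 152, 153, 153, 153, 154, 152, 152, 151, 151, 152, 152, 148, 149, 150, 151, 151, 152, 152, 150, 150, 154]
144 [150, 149, 151, 151, 151, 152, 154, 152, 153, 153, 146, 139, 139, 132, 134, 152, 153, 150, 153, 152, 150, 154, 153, 153, 154]
152 [153, 152, 150, 152, 155, 149, 151, 153, 152, 151, 119, 116, 116, 118, 121, 150, 152, 154, 152, 152, 152, 152, 150, 149, 150]
160 [153, 154, 155, 153, 151, 149, 151, 152, 152, 154, 119, 116, 116, 118, 121, 149, 152, 151, 152, 152, 150, 151, 153, 155, 154]
168 [150, 152, 152, 152, 153, 149, 151, 152, 153, 153, 124, 117, 118, 114, 122, 122, 150, 149, 151, 152, 153, 153, 153, 152, 154]
176 [153, 154, 152, 152, 149, 152, 151, 142, 95, 92, 106, 118, 117, 117, 121, 84, 78, 77, 75, 148, 152, 154, 152, 150, 150]
184 [151, 150, 152, 151, 152, 150, 130, 100, 119, 119, 113, 119, 119, 120, 123, 104, 121, 124, 118, 80, 143, 152, 154, 151, 152]
192 [152, 151, 150, 151, 150, 152, 117, 124, 122, 123, 111, 98, 99, 94, 94, 81, 120, 121, 123, 119, 117, 153, 153, 151, 155]
```

Emit:
drive_tool:
  moves: [0.001, 0.002, 0.05, 0, 0.07, 0.001, 0.002, 0.1, 0, 0.06, 0.001, 0.002, 0.118, 0, 0.05, 0.001, 0.002, 0.118, 0, 0.05, 0.001, 0.002, 0.118, 0, 0.01, 0.001, 0.002, 0.118, 0, 0.01, 0.001, 0.002, 0.118, 0, 0.01, 0.001, 0.002, 0.118, 0, 0.01]

```text
time: 30.9
eef_pos: [0.5857, -0.3557, 0.1132]
tool_rot: [0.996, 0.091, 0.0, 0.0]
force: [-0.9, -2.3, -1.1]
finger_gap: 0.0139
grasp_force: 30.2
```

Emit:
drive_tool:
  moves: [0, 0, 0, 0, 0.01, 0, 0, -0.03, 0, 0.01, 0, 0, -0.07, 0, 0.01, 0, 0, -0.125, 0, 0.01, 0, 0, -0.125, 0, 0.01]

```text
time: 31.52
eef_pos: [0.5868, -0.3562, 0.2441]
tool_rot: [0.996, 0.091, 0.004, 0.003]
force: [0.5, -0.8, 0.3]
finger_gap: 0.0139
grasp_force: 30.0
```

```bash
python3 r.py; python3 - <<'E'
from h import *
s=sense()
for p in ([.53,-.30],[.53,-.132],[.6145,-.132]): R=np.array([*p,0])-s["eef_pos"]; R[2]=0; print(totool(R,s).round(4))
im=read_camera("wrist")
for k in blobs(im,"yellow",amin=30,box=(230,80,410,399)): print(cv2.boundingRect(k),cv2.contourArea(k))
E
```

```text
[ 0.5868 -0.3562  0.2441] 0.1828 0.013926476888729182 [ 0.51110633 -0.81522539  0.29751417] [-0.01127083 -0.05936357 -0.01236386]
[-0.0457 -0.0656 -0.0008]
[-0.0151 -0.2308 -0.0017]
[ 0.068  -0.2154 -0.001 ]
(303, 253, 34, 64) 1364.5
```

Emit:
drive_tool:
  moves: [-0.0457, -0.055, 0, 0.05, 0.01, -0.035, -0.11, 0, 0.1, 0.01, -0.025, -0.17, 0, 0.148, 0.01, -0.0151, -0.2308, 0, 0.148, 0.01, 0.03, -0.223, 0, 0.148, 0.01, 0.068, -0.2154, 0.02, 0.148, 0.01, 0.068, -0.2154, 0.04, 0.148, 0.01, 0.068, -0.2154, 0.04, 0.148, 0.01]

```text
time: 32.58
eef_pos: [0.6118, -0.1306, 0.192]
tool_rot: [1.0, 0.018, -0.004, -0.001]
force: [0.6, -0.2, -0.9]
finger_gap: 0.014
grasp_force: 30.0
```

```bash
python3 r.py; python3 - <<'E'
from h import *
s=sense(); c=cam("wrist",s); im=read_camera("wrist"); t=read_camera("top"); print([proj(c,p).round(0) for p in([.6371,-.131,.125],[.64,-.1865,.129],[.635,-.0752,.129])])
o=np.zeros((600,800,3),np.uint8); o[:330]=cv2.resize(im[90:285,60:533],(800,330)); o[335:595,:520]=cv2.resize(t[170:250,260:420],(520,260),interpolation=cv2.INTER_CUBIC)
cv2.imwrite("pics/hy.png",o[:,:,::-1])
g=cv2.cvtColor(im,cv2.COLOR_RGB2GRAY); np.set_printoptions(linewidth=400)
for r in (150,165,170,190,205): print(r,g[r,220:440:3])
E
```

```text
[ 0.6118 -0.1306  0.192 ] 0.0351 0.013995958508857303 [ 0.58977787 -0.18108811 -0.90682881] [-0.04950839 -0.03696109  0.00563307]
[array([322., 180.]), array([407., 180.]), array([236., 181.])]
150 [111 112  99  91  88  87  88  81  61  52 101 108 111 108 107 110 107 109 111 107 108 108 109 109 110 107 108 107 105 110 111 109 107 110 110 110 107 110 109 108 109 110 108 107 111 108 108 108 104 110 107 109 111 108 109 108 108 107  98 101  92  90  92  89  90  89 104 108  55  62  65 100 105 105]
165 [130 126 131 131 129 130 129 135  86 127 129 128 127 129 128 127 128 126 128 128 126 129 129 126 130 129 129 128 126 129 126 126 128 127 125 128 124 126 125 128 126 126 127 129 126 130 126 128 126 126 126 128 125 127 126 128 128 128 124 119 131 128 128 128 130 134 126 127 130 127 127 126 127 127]
170 [109 104 123 127 131 130 128 135  77 106 107 105 109 105 106 105 106 105 105 105 106 108 106 105 106 104 106 110 105 105 106 106 107 106 106 105 106 105 106 106 105 107 107 109 107 108 108 108 106 109 108 106 108 108 106 104 107 107 108 100 129 129 128 128 131 132 107 107 107 107 104 106 105 106]
190 [ 59  57  56 128 130 129 130 133 114  80  77  67  98 131 130 129 130 130  98  67  65  64  63 104 106 110 110 108 110 107 105 107 108 109 107 106 109  90 109 109 110 109 109 110 109 101 101 110 101 109 128 127 126 128 130 124 100  87  84 122 130 130 127 129 132 104 110 112 108 110 108 108 107 109]
205 [ 54  29  26  27  22  21  21  25  12 106 129 127 130 128 128 128 131 129 128 131 129  89  82 108 109 109 110 105 100  95 126 127 126 125 129 127 132 106  75  78 107 108 109 109 108 106 100 120 131 130 127 130 127 128 127 130 131 129 127  40  38  42  38  41  36  37  41 105 105 110 107 111 108 108]
```

```bash
python3 - <<'E'
from h import *
import cv2
s=sense(); c=cam("wrist",s); im=read_camera("wrist"); g=cv2.cvtColor(im,cv2.COLOR_RGB2GRAY)
print(s["eef_pos"]); print(g[176:216,317:323].mean(1).round(0))
print("held edge expected",proj(c,[s["eef_pos"][0]+.038,s["eef_pos"][1],s["eef_pos"][2]-.003]))
h=cv2.cvtColor(cv2.imread("pics/hv.png")[:400],cv2.COLOR_BGR2GRAY); print("red then",h[166:200,325:330].mean(1).round(0))
E
```

```text
[ 0.61269879 -0.13113437  0.196597  ]
[128. 120.  96.  82.  83.  82.  84.  84.  84.  86.  85.  85.  83.  86.
 109. 128. 128. 130. 128. 129. 128. 127. 126. 126. 125. 126. 126. 127.
 126. 126. 125. 126. 126. 126. 126. 125. 125. 126. 125. 126.]
held edge expected [321.95562422 187.72339434]
red then [124. 125. 114.  96. 109. 118. 124. 126. 121. 103.  78.  82.  80.  82.
  83.  83.  83.  83.  83.  86.  93. 112. 128. 129. 128. 128. 128. 128.
 128. 128. 127. 128. 127. 128.]
```

View pics/hy.png

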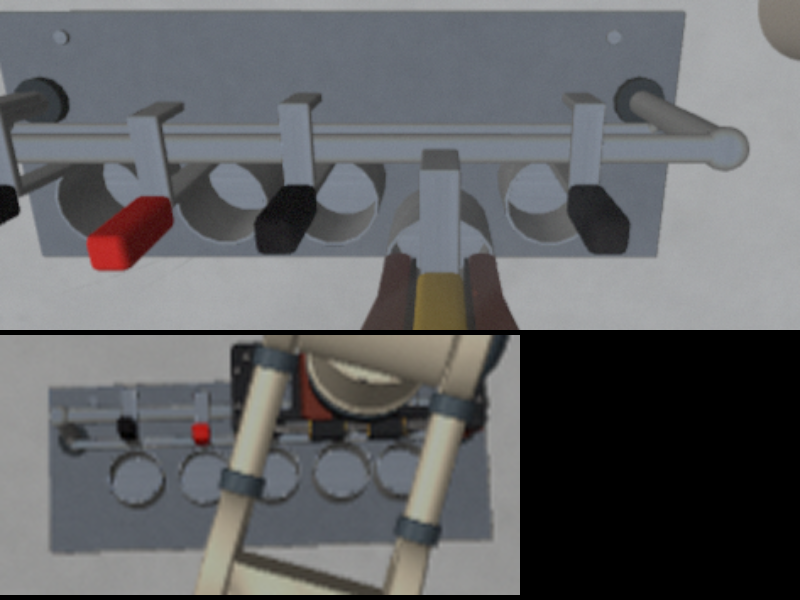

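All five hang positions look right: red is hooked over the bar between c and b, and yellow's strap is centred between b and a. That picture was the last of my 14 views. Lowering.

Emit:
drive_tool:
  moves: [0.002, 0, 0.02, 0, 0.01, 0.002, 0, 0.04, 0, 0.01, 0.002, 0, 0.053, 0, 0.01, 0.002, 0, 0.06, 0, 0.01, 0.002, 0, 0.064, 0, 0.01, 0.002, 0, 0.064, 0, 0.01]

```text
time: 33.48
eef_pos: [0.6155, -0.1312, 0.134]
tool_rot: [1.0, 0.017, 0.0, 0.0]
force: [-0.4, -0.4, -1.1]
finger_gap: 0.0136
grasp_force: 30.0
```

```bash
python3 r.py
```

```text
[ 0.6155 -0.1312  0.134 ] 0.0348 0.013587109486952955 [-0.40948337 -0.44690476 -1.13897831] [ 0.04803155 -0.02447666  0.02080076]
```

Emit:
drive_tool:
  moves: [0, 0, 0.001, 0, 0.01, 0, 0, 0.002, 0, 0.01, 0, 0, 0.002, 0, 0.01]

```text
time: 33.85
eef_pos: [0.6157, -0.1312, 0.133]
tool_rot: [1.0, 0.017, 0.001, 0.0]
force: [-1.7, 0.6, 5.0]
finger_gap: 0.0142
grasp_force: 30.0
```

Emit:
drive_tool:
  moves: [0, 0, 0, 0, 0.03, 0, 0, 0, 0, 0.03, 0, 0, 0, 0, 0.03, 0, 0, 0, 0, 0.03, 0, 0, 0, 0, 0.03, 0, 0, -0.02, 0, 0.03, 0, 0, -0.05, 0, 0.03, 0, 0, -0.1, 0, 0.03]

```text
time: 34.85
eef_pos: [0.6147, -0.1309, 0.2322]
tool_rot: [1.0, 0.017, -0.001, -0.0]
force: [0.8, -0.5, -0.6]
finger_gap: 0.0297
grasp_force: 0.0
```

Emit:
drive_tool:
  moves: [-0.05, 0, -0.05, 0, 0.03, -0.1, 0, -0.07, 0, 0.03, -0.15, 0.03, -0.07, 0, 0.03, -0.2, 0.06, -0.07, 0, 0.03, -0.2, 0.12, -0.07, 0, 0.03, -0.2, 0.18, -0.07, 0, 0.03, -0.2, 0.2, -0.07, 0, 0.03, -0.2, 0.2, -0.07, 0, 0.03]

```text
time: 35.85
eef_pos: [0.4223, -0.3385, 0.3021]
tool_rot: [1.0, 0.017, 0.0, -0.0]
force: [0.7, 1.4, -0.6]
finger_gap: 0.0302
grasp_force: 0.0
```

```bash
python3 - <<'E'
from h import *
t=read_camera("top");q=read_camera("scene");ct=cam("top");cs=cam("scene")
for col in("red","yellow"):
    r=[]
    for g,cc,B in((t,ct,(290,185,420,225)),(q,cs,(285,150,400,230))):
        for k in blobs(g,col,amin=2,smin=140,box=B)[:3]: print(col,cv2.boundingRect(k),cv2.contourArea(k))
        k=blobs(g,col,amin=2,smin=140,box=B)
        if k: x,y,w,h=cv2.boundingRect(k[0]); r.append(ray(cc,(x+w/2-.5,y+h/2-.5)))
    if len(r)==2: print(col,tri(*r).round(4))
# black grips, and the cup stack, in the top view
g=cv2.cvtColor(t,cv2.COLOR_RGB2GRAY); m=np.zeros_like(g); m[185:215,285:410]=(g[185:215,285:410]<45); 
for k in cv2.findContours(m,0,1)[0]:
    x,y,w,h=cv2.boundingRect(k)
    if w*h>15: print("black",x,y,w,h,onplane(ct,(x+w/2,y+h/2),.16).round(3))
for col in("blue","green","orange"):
    k=blobs(t,col,box=(170,225,225,270),amin=5)
    if k: print(col,cv2.boundingRect(k[0]),cv2.contourArea(k[0]), onplane(ct,cv2.minEnclosingCircle(k[0])[0],.198).round(3))
E
```

```text
red (319, 197, 6, 7) 22.5
red (315, 189, 5, 12) 32.0
red [ 0.6073 -0.0172  0.1525]
yellow (363, 198, 6, 6) 20.5
yellow (343, 170, 6, 11) 28.0
yellow (285, 190, 10, 9) 24.0
yellow [ 0.6071 -0.1314  0.1509]
black 296 195 6 8 [0.608 0.041 0.16 ]
black 342 194 5 8 [ 0.611 -0.077  0.16 ]
black 384 193 7 8 [ 0.614 -0.188  0.16 ]
blue (173, 228, 25, 25) 450.5 [0.496 0.321 0.198]
green (188, 231, 14, 22) 26.5 [0.492 0.304 0.198]
orange (191, 232, 16, 23) 47.5 [0.488 0.292 0.198]
```

All three black-gripped dippers are where they were, red and yellow hang at grip height, and the stack is intact, so I'm handing in.

```bash
python3 -c "
from bench import *
print(hand_in())"
```

```text
the job is handed in; nothing more can be done
None
```

The job is handed in: the orange, green and blue cups (red was absent) are nested in one straight stack in the grey cup, and the red and yellow dippers hang on the bar between the black ones, which stayed in place; the last camera check agreed, but the hand-in returned no verdict.

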